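# Turn a lamp sample round in its window sleeve

## Robot

A 7-joint arm with a two-finger parallel gripper is mounted at the origin on the work surface. World frame = base frame: x ahead of the robot, y to its left, z up, the work surface at z = 0. Lengths are in m, angles in rad, forces in N, time in s.
With the tool pointing down it reaches from about 0.35 to 0.9 m from the base axis. Payload 7.2 kg.
Tool frame: the origin (TCP) lies between the finger pads; the fingertips stand manip.tcp_to_tips ahead of it and the grasp point (between the pads) lies 11 mm behind it (manip.tcp_to_tips is the distance from the TCP to the fingertips, in m); z points along the fingers, y is the line along which they close (so a half turn about z gives the same grasp; the last joint's range is limited). The gripper opens to 85 mm and grips with 20 to 120 N. Pads are 22 mm wide; open, the fingers measure 114 mm over their backs; the gripper's body (76 mm by 85 mm) begins 54 mm behind the grasp point. The pads swing forward as they close: fully open they stand 13 mm farther back than shut.
Start: joints at [1.231, 0.411, -0.013, 1.596, 0.006, 1.134, -0.082], TCP at [0.168, -0.602, 0.239] pointing down, gripper open.
Joint ranges: [-2.95, 2.95], [-0.29, 1.99], [-1.47, 1.44], [0.14, 2.54], [-1.03, 4.17], [0.13, 1.85], [-2.86, 2.86]. Speed limits (rad/s): [2.39, 2.39, 3.01, 3.01, 3.14, 3.14, 3.14].

## Interface

Orientations are given as a unit quaternion [x, y, z, w].
In Python, from rig import manip gives the robot as it stands.
- The arm moves only by the tool send_rows, never from a script. Its argument "motion" is a list of rows, each an object of numbers: "tx", "ty", "tz": the shift along the tool's x, y, z as a fraction of full scale; "spin": the turn about the tool's z as a fraction of full scale; "gripper": the opening, from -1 (shut) to 1 (fully open). A call has 1 to 12 rows; each row is the pose to reach, as a shift and turn from the pose commanded when the call began, along the tool's axes at that moment, turning the shorter way round; what a row does not reach only later rows make up. Full scale, the value 1, is 0.5 m for a shift and 180 degrees for a turn. A row lasts 1/12 s, in which the tool goes at most 41.7 mm and 7.16 degrees, less where a joint would pass 70% of its speed; a pose out of reach is approached as far as the arm can. A call with a number of a shift or a turn outside -1 to 1 is refused whole. A call with a gripper value outside its range is refused whole. The fingers move at their own pace and stop on an object; "force" is the grip in N (left out, the last holds). Time passes only in rows, so rows that repeat a pose let the fingers close. It gives the time, the measured TCP pose, the force, the opening and the grip force at its end, in the units of the state.
- manip.sense(): the state, without advancing time (a new reading comes with each control period).
- manip.camera(name): name is "scene" or "top" or "wrist"; returns (picture, depth): 480x640x3 uint8, red, green, blue; 480x640 float32, m along the optical axis (not along the pixel's ray), 0 where there is no reading.
- manip.camera_info(name): a dict with "K" (3x3 intrinsics, pixels), "cam_to_world" (4x4, takes a point from camera to world coordinates). Camera axes: x right, y down, z forward; pixel columns grow to the right and rows downward; lengths in m; the calibration is good to about 2 mm. The wrist camera is an equidistant fisheye: a pixel r from the principal point sees the ray r / f radians off the axis. A picture is of the moment at which its call begins: read the wrist's pose just before it. camera_info takes no time and is no camera call; for the wrist camera it gives the pose at the moment of the call.
- manip.sign_off(): hands the job in; it is judged then, once.
The state is a dict: "time": time; "joint_pos": joint angles; "qvel": joint speeds; "tau": joint torques, N m; "tcp_pos": TCP position; "eef_rot": TCP orientation; "ft_force": force on the tool from outside, world axes, zero at the start; "torque": the same for the moment, N m; "opening": finger opening in m; "finger_force": force on a finger pad.
Only numpy, scipy, OpenCV 4.12 (cv2) and the standard library are available. Lean on these libraries where they do the work, as an engineer would, in place of code of your own. Each camera call takes 0.05 s, during which the arm holds its last target. There are 200 camera calls.

## Task

The lamp sample in the cardboard display sleeve has been put in the wrong way round: slide its grey tray right out, turn it end for end and slide it back in, right way up, lamp end first and fully home against the back of the sleeve, so that the white lamp shows through the window. Let go of it, and leave everything else on the counter where it stands.

Things in the scene. Friction and masses are not known exactly. Their poses are not given: they have to be found in the camera images.
- sleeve: Cardboard sleeve (flat tunnel) on a dark steel base plate, fixed: it does not move. Origin: on the counter under the middle of the 84 mm long tunnel; x points inward from open mouth (x = -42 mm) to closed back, z up. Tunnel 58 mm wide (y = +-29 mm); floor 10 mm, ceiling 46 mm, top 49 mm above the counter. Walls 3 mm; 64 mm wide outside, base plate 70 mm.
- sleeve_mouth (a point): Middle of the tunnel floor's front edge at the mouth (sleeve x = -42 mm, 10 mm above the counter). Here the side walls and ceiling, not the floor, have lead-in flaps that splay outward by about 24 degrees and reach 9 mm out, to sleeve x = -51 mm and 72 mm outside width.
- sleeve_back (a point): Middle of the tunnel floor's inner end, at the foot of the closed back wall's inner face (sleeve x = +42 mm, 10 mm above the counter).
- sleeve_window (a point): Centre of the open window in the sleeve's top (sleeve x = +14 mm, 49 mm above the counter); the window is 48 mm long in x and 48 mm wide.
- tray: Loose open-topped grey plastic tray, 124 mm long (x), 54 wide (y), 32 high (z up), about 0.16 kg, walls 3 mm. Origin: centre of its underside. White lamp fixed at its +x end, black box at its -x end; neither stands above the rim. No latch. Starts in the sleeve lamp end outward, 42 to 54 mm of it outside the mouth. Fully home, 40 mm stand out, to be pinched across the 54 mm width.
- lamp_end (a point): Middle of the lower edge of the tray's end wall at the lamp end (tray x = +62 mm, y = 0, z = 0). The lamp is round, 43 mm across, its centre at tray x = +36 mm.
- driver_end (a point): Middle of the lower edge of the tray's end wall at the black box end (tray x = -62 mm, y = 0, z = 0). The box is 46 x 36 mm, 20 mm high, its centre at tray x = -32 mm.
- tall_carton: Bystander: upright white carton, 62 x 62 x 115 mm high, origin at the centre of its underside.
- flat_carton: Bystander: low brown carton, 110 x 75 x 45 mm high, origin at the centre of its underside.
- canopy: Bystander: brass ceiling canopy (flat cone), 110 mm across, 47 mm high, origin at the centre of its underside.
- glass_shade: Bystander: glass bowl shade, 110 mm across, 85 mm high, origin at the centre of its underside.
- screwdriver: Bystander: screwdriver lying on the counter, about 200 mm long, along its x, under 40 mm high.
- screw_jar: Bystander: glass jar with a steel cap, 56 mm across, 65 mm high, origin at the centre of its underside.
- small_carton: Bystander: small white carton, 50 x 40 x 35 mm high, origin at the centre of its underside.
- trim_ring: Bystander: flat aluminium trim ring, 80 mm across, 12 mm high, origin at the centre of its underside.

How it is judged:
On the way, in this order (a step that is already met when the one before it is completed fails the run):
1. the tray is wholly out of the sleeve (x of each of driver_end, lamp_end in the frame of sleeve below -0.045 m), for 0.1 s.
2. the tray's lamp end has entered the mouth, right way up (x of lamp_end in the frame of sleeve above -0.025 m and y of lamp_end in the frame of sleeve between -0.01 and 0.01 m and z of lamp_end in the frame of sleeve between 0.004 and 0.02 m and x of driver_end in the frame of sleeve below -0.1 m and angle between tray's own z axis and vertical below 0.3 rad), for 0.1 s.
At the end, for the whole second after the job is handed in: The tray is in the sleeve, right way up (within 0.08 rad), lamp end inward and within 5 mm of the back wall, black box end outside the mouth, released and at rest (x of lamp_end in the frame of sleeve above 0.037 m and y of lamp_end in the frame of sleeve between -0.005 and 0.005 m and z of lamp_end in the frame of sleeve between 0.006 and 0.015 m and x of driver_end in the frame of sleeve below -0.07 m and angle between tray's own z axis and vertical below 0.08 rad and linear speed of tray below 0.01 m/s); the robot touches nothing.
It fails at once if a bystander was pushed more than 30 mm or tipped over (distance of any of tall_carton, flat_carton, canopy, glass_shade, screwdriver, screw_jar, small_carton, trim_ring from where it was at the start of the episode above 0.03 m or angle between any of tall_carton, flat_carton, canopy, glass_shade, screw_jar, small_carton, trim_ring's own z axis and vertical above 0.6 rad).
It also fails if it takes over 64 s, if anything falls off the work surface, if the arm or the gripper's body presses on something with over 40 N, if the wrist force passes 120 N, or if a joint passes its speed limit or range.

## Working session

There is one attempt and no reset: what is moved stays moved. The work goes in short steps, Python scripts to look and compute and a tool call to move; the robot and the scene stay as the last step left them, time stands still between calls to the robot, and variables do not carry over. Pictures are saved under pics/ and viewed, at most 11 in all, crops included, and the job is handed in when it is done.

Besides the shell and the picture viewer there is one more tool, called after "Request:" in YAML: its name, and indented under it one key for each argument. send_rows: Moves the arm, as the interface text tells. Shift numbers are shares of 0.5 m and turn numbers shares of 180 degrees, none past 1 either way. Its arguments: {"type":"object","properties":{"motion":{"type":"array"},"force":{"type":"number"}},"required":["motion"]}

```bash
mkdir -p pics; ls; python3 - <<'E'
from rig import manip
import cv2,numpy as np
np.set_printoptions(precision=4,suppress=True)
print(manip.sense(), manip.tcp_to_tips)
for n in("top","scene"):
    p,d=manip.camera(n); cv2.imwrite(f"pics/{n}0.png",p[:,:,::-1]); np.save(f"pics/{n}0.npy",d)
    i=manip.camera_info(n); print(n,i["K"],i["cam_to_world"])
E
```

```text
pics
{'time': 0.0, 'joint_pos': array([ 1.2308,  0.4119, -0.0128,  1.5971,  0.0056,  1.1343, -0.0822]), 'qvel': array([ 0.0001, -0.0008, -0.0004,  0.0017,  0.0008,  0.0009,  0.0003]), 'tau': array([  0.0011, -60.0618,   0.6826, -29.9407,   0.0138,   0.0107,
         0.    ]), 'tcp_pos': array([ 0.1676, -0.6016,  0.2384]), 'eef_rot': array([ 0.9908,  0.1355, -0.0002, -0.0008]), 'ft_force': array([ 0.0958, -0.5477, -0.4289]), 'torque': array([-0.0475,  0.022 , -0.0052]), 'finger_force': 0.0, 'opening': 0.08544926295069682} 0.008
top [[501.596    0.     322.7759]
 [  0.     501.596  245.8562]
 [  0.       0.       1.    ]] [[ 0.0868 -0.9725  0.2161  0.3436]
 [-0.9962 -0.0839  0.0224  0.0301]
 [-0.0036 -0.2173 -0.9761  1.0687]
 [ 0.      0.      0.      1.    ]]
scene [[562.4809   0.     324.5342]
 [  0.     562.4809 242.3215]
 [  0.       0.       1.    ]] [[ 0.1314  0.7236 -0.6776  1.3666]
 [ 0.9913 -0.1013  0.084  -0.0715]
 [-0.0078 -0.6827 -0.7307  0.9577]
 [ 0.      0.      0.      1.    ]]
```

View pics/top0.png

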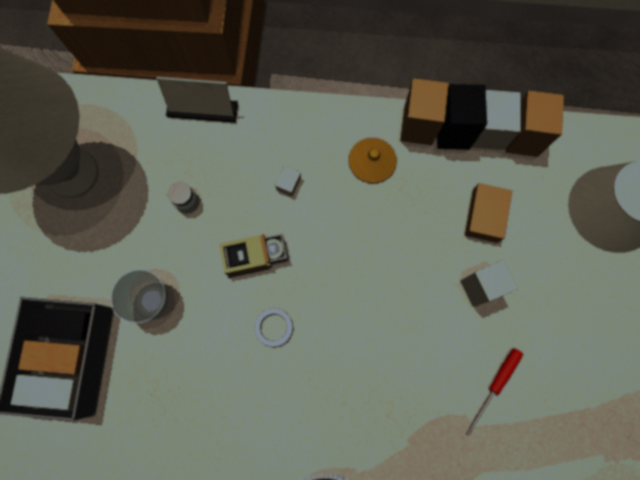

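View pics/scene0.png

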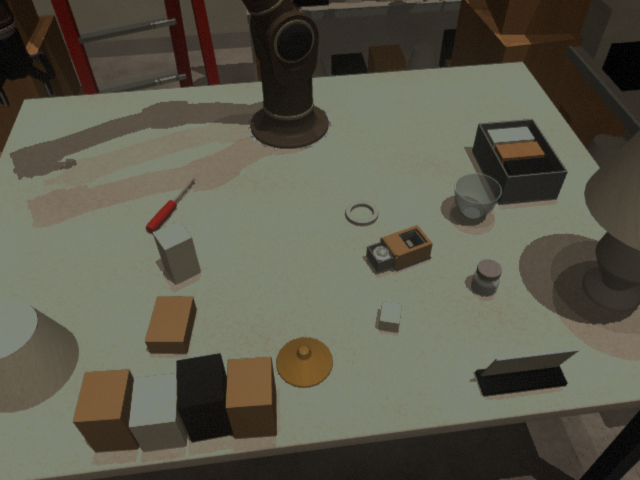

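The top view shows the sleeve with its yellow top near (245,255). The tray's lamp end sticks out to the right at (278,248), which is about world -y. The small carton is at (288,180), the ring at (273,328) and the jar at (183,197). The area to the right of the mouth is clear.

```bash
cat > h.py <<'E'
import numpy as np,cv2
from rig import manip
np.set_printoptions(precision=4,suppress=True)
def ray(uv,info,z):
    K=info["K"];T=info["cam_to_world"]
    p=cv2.undistortPoints(np.float64(uv).reshape(-1,1,2),K,None).reshape(-1,2)
    d=np.c_[p,np.ones(len(p))]@T[:3,:3].T; o=T[:3,3]
    return o+d*((z-o[2])/d[:,2])[:,None]
def wray(uv,info,z):
    K=info["K"];T=info["cam_to_world"]
    p=cv2.fisheye.undistortPoints(np.float64(uv).reshape(-1,1,2),K,np.zeros(4)).reshape(-1,2)
    d=np.c_[p,np.ones(len(p))]@T[:3,:3].T; o=T[:3,3]
    return o+d*((z-o[2])/d[:,2])[:,None]
E
python3 - <<'E'
from h import *
p=cv2.imread("pics/top0.png"); d=np.load("pics/top0.npy"); I=manip.camera_info("top")
v,u=np.mgrid[200:300,200:310]; K=I["K"];T=I["cam_to_world"]
z=d[v,u]; P=np.stack([(u-K[0,2])/K[0,0]*z,(v-K[1,2])/K[1,1]*z,z],-1)@T[:3,:3].T+T[:3,3]
h=P[...,2]
for lo,hi in((.044,.058),(.030,.044)):
    m=(h>lo)&(h<hi)
    m=cv2.morphologyEx(m.astype(np.uint8),cv2.MORPH_CLOSE,np.ones((3,3)))
    c=max(cv2.findContours(m,0,2)[0],key=cv2.contourArea)
    r=cv2.minAreaRect(c); b=cv2.boxPoints(r)+[200,200]; print(lo,b,ray(b,I,.049 if lo>.04 else .042))
# sleeve yellow mask
hsv=cv2.cvtColor(p,cv2.COLOR_BGR2HSV)[200:300,200:310]
print(hsv[55,30],hsv[48,55],hsv[48,75], h[55,30],h[48,68],h[48,75])
m=cv2.inRange(hsv,(18,60,60),(35,255,255)); c=max(cv2.findContours(m,0,2)[0],key=cv2.contourArea)
b=cv2.boxPoints(cv2.minAreaRect(cv2.convexHull(c)))+[200,200]; print("yel",b,ray(b,I,.049))
cv2.imwrite("pics/c.png",cv2.resize(p[215:295,205:305],(800,640),interpolation=cv2.INTER_CUBIC)[:600])
E
```

```text
0.044 [[217.6636 241.651 ]
 [264.3731 232.537 ]
 [270.4567 263.7158]
 [223.7473 272.8298]] [[0.5595 0.2729 0.049 ]
 [0.5874 0.1778 0.049 ]
 [0.5225 0.1579 0.049 ]
 [0.4952 0.2517 0.049 ]]
0.03 [[219.3846 244.9231]
 [281.3077 232.5385]
 [287.1154 261.5769]
 [225.1923 273.9615]] [[0.5543 0.27   0.042 ]
 [0.5921 0.1432 0.042 ]
 [0.5312 0.1247 0.042 ]
 [0.4941 0.2499 0.042 ]]
[ 0  0 22] [ 29  97 126] [105  27 114] 0.0326884950746118 0.04054980278651499 0.04000623910122458
yel [[218.1779 242.8597]
 [262.7195 233.6442]
 [269.1574 264.7605]
 [224.6157 273.9761]] [[0.5571 0.2715 0.049 ]
 [0.5847 0.181  0.049 ]
 [0.5201 0.1603 0.049 ]
 [0.493  0.2496 0.049 ]]
```

View pics/c.png

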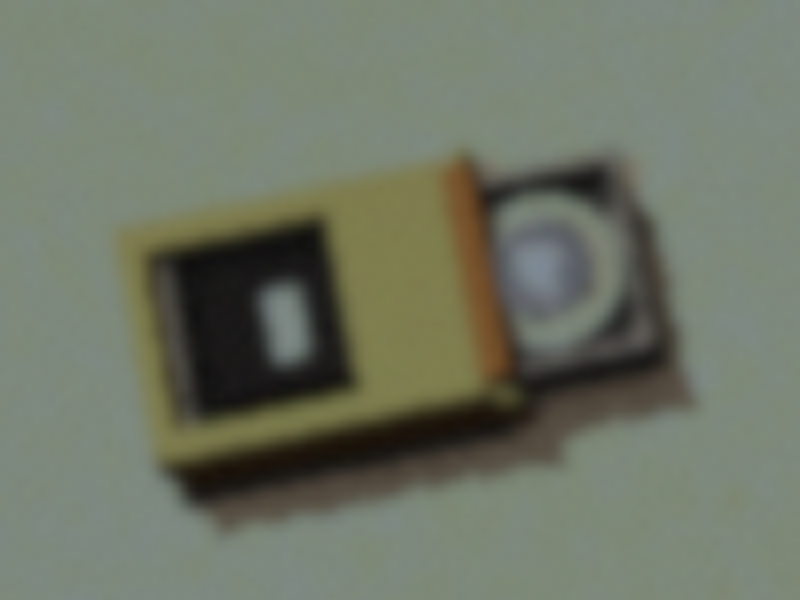

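The crop shows the yellow sleeve top with the window at (250,315). The orange flap at the mouth is at (475,270), and the tray's lamp end runs from there to (650,270). The rays agree with the given sizes: the length measures 94 mm and the width 68 mm, and the tray sticks out about 45 mm. Next I move above the tray for a close look.

```bash
cat >> h.py <<'E'
from scipy.spatial.transform import Rotation as R
def go(target=None,yaw=None,S=None):
    """rows numbers for TCP target (world) and tool-x yaw in degrees"""
    s=manip.sense(); Rm=R.from_quat(s["eef_rot"]); x=Rm.as_matrix()[:,0]
    y0=np.degrees(np.arctan2(x[1],x[0]))
    print("t",round(s["time"],2),"tcp",s["tcp_pos"],"yaw",y0,"q7",s["joint_pos"][6],"F",s["ft_force"],"op",s["opening"],s["finger_force"])
    if target is not None: print("txyz",Rm.inv().apply(np.array(target)-s["tcp_pos"])/.5)
    if yaw is not None: print("spin",-((yaw-y0+180)%360-180)/180)
E
python3 - <<'E'
from h import *
I=manip.camera_info("top")
for n,uv,z in(("ring",(273,328),.01),("small",(288,180),.03),("canopy",(373,160),.02),("tall",(490,283),.1),("jar",(183,197),.06),("shade",(140,298),.06)): print(n,ray([uv],I,z))
o=np.array([.285,-.958,0]);c=np.array([.539,.218,0])
print(c+.09*o); go(c+.10*o+[0,0,.20],106.6)
E
```

```text
ring [[0.3942 0.1426 0.01  ]]
small [[0.714  0.1424 0.03  ]]
canopy [[ 0.7805 -0.0403  0.02  ]]
tall [[ 0.5124 -0.2781  0.1   ]]
jar [[0.6468 0.3559 0.06  ]]
shade [[0.428 0.411 0.06 ]]
[0.5646 0.1318 0.    ]
t 0.1 tcp [ 0.1677 -0.6017  0.2385] yaw 15.576789412833493 q7 -0.08220068755070302 F [-0.3824  0.1741  0.0834] op 0.08553965091961527 0.0
txyz [ 1.1591 -1.1797  0.0787]
spin -0.5056845032620361
```

Request:
send_rows:
  motion:
    - {"tx":0.58,"ty":-0.59,"tz":0.0,"spin":-0.25,"gripper":1}
    - {"tx":0.58,"ty":-0.59,"tz":0.0,"spin":-0.25,"gripper":1}
    - {"tx":0.58,"ty":-0.59,"tz":0.0,"spin":-0.25,"gripper":1}
    - {"tx":0.58,"ty":-0.59,"tz":0.0,"spin":-0.25,"gripper":1}
    - {"tx":0.58,"ty":-0.59,"tz":0.0,"spin":-0.25,"gripper":1}
    - {"tx":0.58,"ty":-0.59,"tz":0.0,"spin":-0.25,"gripper":1}
    - {"tx":0.58,"ty":-0.59,"tz":0.0,"spin":-0.25,"gripper":1}
    - {"tx":0.58,"ty":-0.59,"tz":0.0,"spin":-0.25,"gripper":1}
    - {"tx":0.58,"ty":-0.59,"tz":0.0,"spin":-0.25,"gripper":1}
    - {"tx":0.58,"ty":-0.59,"tz":0.0,"spin":-0.25,"gripper":1}
    - {"tx":0.58,"ty":-0.59,"tz":0.0,"spin":-0.25,"gripper":1}
    - {"tx":0.58,"ty":-0.59,"tz":0.0,"spin":-0.25,"gripper":1}

```text
time: 1.1
tcp_pos: [0.3688, -0.2381, 0.2393]
eef_rot: [0.862, 0.506, 0.0, 0.0]
ft_force: [-0.9, -0.3, -0.3]
opening: 0.0855
finger_force: 0.0
```

```bash
python3 -c "
from h import *
go(np.array([.5675,.1222,.2]),106.6)"
```

```text
t 1.1 tcp [ 0.3688 -0.2381  0.2393] yaw 60.85639590263741 q7 -0.09974810151226735 F [-0.9148 -0.2675 -0.3455] op 0.08553529392476175 0.0
txyz [ 0.823  -0.0038  0.0786]
spin -0.2541311338742365
```

Request:
send_rows:
  motion:
    - {"tx":0.823,"ty":-0.004,"tz":0.07,"spin":-0.254,"gripper":1}
    - {"tx":0.823,"ty":-0.004,"tz":0.07,"spin":-0.254,"gripper":1}
    - {"tx":0.823,"ty":-0.004,"tz":0.07,"spin":-0.254,"gripper":1}
    - {"tx":0.823,"ty":-0.004,"tz":0.07,"spin":-0.254,"gripper":1}
    - {"tx":0.823,"ty":-0.004,"tz":0.07,"spin":-0.254,"gripper":1}
    - {"tx":0.823,"ty":-0.004,"tz":0.07,"spin":-0.254,"gripper":1}
    - {"tx":0.823,"ty":-0.004,"tz":0.07,"spin":-0.254,"gripper":1}
    - {"tx":0.823,"ty":-0.004,"tz":0.07,"spin":-0.254,"gripper":1}
    - {"tx":0.823,"ty":-0.004,"tz":0.07,"spin":-0.254,"gripper":1}
    - {"tx":0.823,"ty":-0.004,"tz":0.07,"spin":-0.254,"gripper":1}
    - {"tx":0.823,"ty":-0.004,"tz":0.07,"spin":-0.254,"gripper":1}
    - {"tx":0.823,"ty":-0.004,"tz":0.07,"spin":-0.254,"gripper":1}

```text
time: 2.1
tcp_pos: [0.5687, 0.1205, 0.203]
eef_rot: [0.599, 0.801, -0.0, -0.001]
ft_force: [0.4, -1.1, -1.5]
opening: 0.0855
finger_force: 0.0
```

```bash
python3 - <<'E'
from h import *
go(); I=manip.camera_info("wrist"); p,d=manip.camera("wrist"); print(I["K"],I["cam_to_world"])
cv2.imwrite("pics/w1.png",p[:,:,::-1]); np.save("pics/w1.npy",d)
import pickle; pickle.dump(I,open("pics/w1.pkl","wb"))
E
```

```text
t 2.1 tcp [0.5687 0.1205 0.203 ] yaw 106.42953004880326 q7 -0.277346159485697 F [ 0.4056 -1.0982 -1.488 ] op 0.085528083405163 0.0
[[371.6483   0.     322.1829]
 [  0.     371.6483 237.0377]
 [  0.       0.       1.    ]] [[ 0.9593  0.2679  0.0894  0.5459]
 [ 0.2824 -0.9073 -0.3114  0.201 ]
 [-0.0023  0.324  -0.9461  0.3375]
 [ 0.      0.      0.      1.    ]]
```

View pics/w1.png

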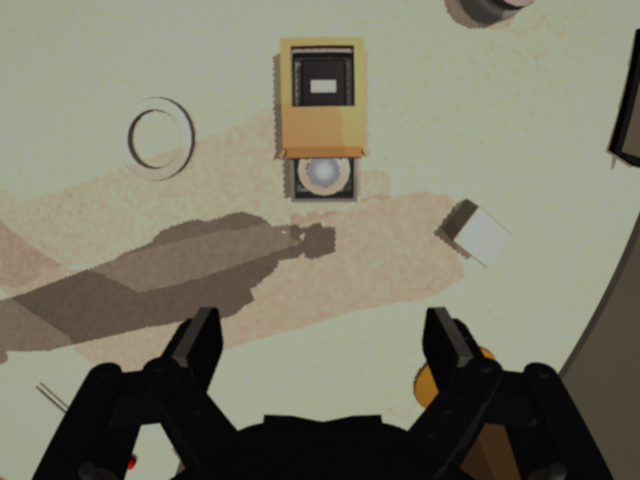

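In the wrist view the sleeve is straight ahead. Its top corners are near (281,38), (365,39), (367,156) and (281,157), and the tray's lamp end corners are at (291,201) and (357,200). I'll measure these from the picture.

```bash
python3 - <<'E'
from h import *
import pickle
I=pickle.load(open("pics/w1.pkl","rb")); p=cv2.imread("pics/w1.png"); d=np.load("pics/w1.npy")
hsv=cv2.cvtColor(p,cv2.COLOR_BGR2HSV)
m=cv2.inRange(hsv,(8,90,90),(32,255,255)); m[170:]=0; m[:,:270]=0; m[:,380:]=0
m=cv2.morphologyEx(m,cv2.MORPH_OPEN,np.ones((5,5)))
# side edges at rows 50..135
for nm,rows in(("top",range(50,136,5)),):
    L=[];Rr=[]
    for r in rows:
        c=np.where(m[r])[0]; L.append((c[0]-.5,r)); Rr.append((c[-1]+.5,r))
L=wray(L,I,.049);Rr=wray(Rr,I,.049); M=(L+Rr)/2
W=np.linalg.norm(L-Rr,axis=1); print("width",W)
f=np.polyfit(M[:,1],M[:,0],1); print("axis yaw",np.degrees(np.arctan2(1,f[0])))
back=[(c,np.where(m[:,c])[0][0]-.5) for c in range(290,356,5)]; B=wray(back,I,.049).mean(0); print("back",B)
# tray end: depth/brightness column profile
for c in (300,323,348): print(c,p[186:212,c].mean(1).astype(int))
print(p[190,284:300].mean(1).astype(int),p[190,348:364].mean(1).astype(int))
a=np.radians(np.degrees(np.arctan2(1,f[0]))); n=np.array([np.cos(a),np.sin(a),0]); c=B-.045*n; print("centre",c, "tray end",wray([(291,201),(324,201),(357,200)],I,.042),(wray([(291,201),(324,201),(357,200)],I,.042)-c)@np.c_[n,[-n[1],n[0],0]])
print("tray sides",(wray([(291,190),(357,190)],I,.042)-c)@np.c_[n,[-n[1],n[0],0]])
E
```

```text
width [0.0622 0.0629 0.0629 0.063  0.063  0.0638 0.0631 0.0631 0.0632 0.0632
 0.0633 0.0634 0.0634 0.0643 0.0644 0.0645 0.0646 0.0648]
axis yaw 107.47172410278353
back [0.5284 0.2591 0.049 ]
300 [ 78  78  82  84  81  64  45  36  34  35  36  41  64  93 101 111 134 148
 152 154 154 153 153 152 152 152]
323 [124 131 140 143 144 145 146 145 132 101  57  49  74  95 102 116 137 150
 151 151 151 150 149 150 151 152]
348 [ 55  56  55  53  50  40  33  30  31  33  36  49  74  96 104 116 137 149
 154 157 158 159 158 157 151 148]
[107  94  89  89  88  89  92  98 101  96  75  51  48  66  77  78] [ 50  49  45  35  40  66  89 102 110 120 131 138 147 151 152 154]
centre [0.5419 0.2162 0.049 ] tray end [[0.5406 0.1264 0.042 ]
 [0.5665 0.134  0.042 ]
 [0.5921 0.1425 0.042 ]] [[-0.0853  0.0282]
 [-0.0859  0.0012]
 [-0.0854 -0.0258]]
tray sides [[-0.0761  0.0278]
 [-0.077  -0.0257]]
```

```bash
python3 -c "
from h import *
go(np.array([.562,.149,.02]),107.3)"
```

```text
t 2.15 tcp [0.5684 0.1185 0.2032] yaw 106.29620788810385 q7 -0.27705614805756656 F [-0.8682 -0.7346  0.2386] op 0.08569772166760288 0.0
txyz [0.0621 0.0055 0.3663]
spin -0.005576622843867401
```

Request:
send_rows:
  motion:
    - {"tx":0.062,"ty":0.006,"tz":0.08,"spin":-0.006,"gripper":1}
    - {"tx":0.062,"ty":0.006,"tz":0.14,"spin":-0.006,"gripper":1}
    - {"tx":0.062,"ty":0.006,"tz":0.19,"spin":-0.006,"gripper":1}
    - {"tx":0.062,"ty":0.006,"tz":0.23,"spin":-0.006,"gripper":1}
    - {"tx":0.062,"ty":0.006,"tz":0.23,"spin":-0.006,"gripper":1}
    - {"tx":0.062,"ty":0.006,"tz":0.23,"spin":-0.006,"gripper":1}

```text
time: 2.65
tcp_pos: [0.5622, 0.1475, 0.0888]
eef_rot: [0.593, 0.805, -0.001, -0.0]
ft_force: [0.3, -0.2, 0.0]
opening: 0.0861
finger_force: 0.0
```

```bash
python3 -c "
from h import *
go(np.array([.562,.149,.02]),107.3)"
```

```text
t 2.65 tcp [0.5622 0.1475 0.0888] yaw 107.22925092418058 q7 -0.4073513187658424 F [ 0.318  -0.229   0.0381] op 0.08607574727636012 0.0
txyz [0.0031 0.0008 0.1375]
spin -0.00039305042121908526
```

Request:
send_rows:
  motion:
    - {"tx":0.003,"ty":0.001,"tz":0.04,"gripper":1}
    - {"tx":0.003,"ty":0.001,"tz":0.08,"gripper":1}
    - {"tx":0.003,"ty":0.001,"tz":0.11,"gripper":1}
    - {"tx":0.003,"ty":0.001,"tz":0.135,"gripper":1}
    - {"tx":0.003,"ty":0.001,"tz":0.135,"gripper":1}
    - {"tx":0.003,"ty":0.001,"tz":0.135,"gripper":0.1}
    - {"tx":0.003,"ty":0.001,"tz":0.135,"gripper":0.1}
    - {"tx":0.003,"ty":0.001,"tz":0.135,"gripper":0.1}
    - {"tx":0.003,"ty":0.001,"tz":0.135,"gripper":0.1}
    - {"tx":0.003,"ty":0.001,"tz":0.135,"gripper":0.1}
    - {"tx":0.003,"ty":0.001,"tz":0.135,"gripper":0.1}
    - {"tx":0.003,"ty":0.001,"tz":0.135,"gripper":0.1}
  force: 50

```text
validation failed for argument at $.mo...
```

Request:
send_rows:
  motion:
    - {"tx":0.003,"ty":0.001,"tz":0.04,"spin":0,"gripper":1}
    - {"tx":0.003,"ty":0.001,"tz":0.08,"spin":0,"gripper":1}
    - {"tx":0.003,"ty":0.001,"tz":0.11,"spin":0,"gripper":1}
    - {"tx":0.003,"ty":0.001,"tz":0.135,"spin":0,"gripper":1}
    - {"tx":0.003,"ty":0.001,"tz":0.135,"spin":0,"gripper":1}
    - {"tx":0.003,"ty":0.001,"tz":0.135,"spin":0,"gripper":0.1}
    - {"tx":0.003,"ty":0.001,"tz":0.135,"spin":0,"gripper":0.1}
    - {"tx":0.003,"ty":0.001,"tz":0.135,"spin":0,"gripper":0.1}
    - {"tx":0.003,"ty":0.001,"tz":0.135,"spin":0,"gripper":0.1}
    - {"tx":0.003,"ty":0.001,"tz":0.135,"spin":0,"gripper":0.1}
    - {"tx":0.003,"ty":0.001,"tz":0.135,"spin":0,"gripper":0.1}
    - {"tx":0.003,"ty":0.001,"tz":0.135,"spin":0,"gripper":0.1}
  force: 50

```text
time: 3.65
tcp_pos: [0.5634, 0.1515, 0.0234]
eef_rot: [0.592, 0.806, 0.0, 0.001]
ft_force: [-1.5, -1.6, 6.9]
opening: 0.0533
finger_force: 51.4
```

```bash
python3 -c "
from h import *
go(np.array([.562,.149,.02]),107.3)"
```

```text
t 3.65 tcp [0.5634 0.1515 0.0234] yaw 107.37285455650296 q7 -0.47080586570849847 F [-1.4517 -1.5783  6.9216] op 0.05330716345061724 51.39190971851349
txyz [-0.004  -0.0041  0.0069]
spin 0.00040474753612755875
```

Request:
send_rows:
  motion:
    - {"tx":-0.02,"ty":0,"tz":-0.001,"spin":0,"gripper":0.1}
    - {"tx":-0.05,"ty":0,"tz":-0.001,"spin":0,"gripper":0.1}
    - {"tx":-0.08,"ty":0,"tz":-0.001,"spin":0,"gripper":0.1}
    - {"tx":-0.11,"ty":0,"tz":-0.001,"spin":0,"gripper":0.1}
    - {"tx":-0.14,"ty":0,"tz":-0.001,"spin":0,"gripper":0.1}
    - {"tx":-0.17,"ty":0,"tz":-0.001,"spin":0,"gripper":0.1}
    - {"tx":-0.2,"ty":0,"tz":-0.001,"spin":0,"gripper":0.1}
    - {"tx":-0.23,"ty":0,"tz":-0.002,"spin":0,"gripper":0.1}
    - {"tx":-0.26,"ty":0,"tz":-0.002,"spin":0,"gripper":0.1}
    - {"tx":-0.28,"ty":0,"tz":-0.002,"spin":0,"gripper":0.1}
    - {"tx":-0.28,"ty":0,"tz":-0.002,"spin":0,"gripper":0.1}
    - {"tx":-0.28,"ty":0,"tz":-0.002,"spin":0,"gripper":0.1}

```text
time: 4.65
tcp_pos: [0.6044, 0.0173, 0.0229]
eef_rot: [0.593, 0.805, 0.0, -0.0]
ft_force: [0.5, 0.2, -1.7]
opening: 0.0532
finger_force: 52.4
```

```bash
python3 - <<'E'
from h import *
go(np.array([.60,-.02,.13]),17.3)
p,d=manip.camera("top");cv2.imwrite("pics/t2.png",cv2.resize(p[180:320,200:400,::-1],None,fx=4,fy=4))
E
```

```text
t 4.65 tcp [0.6044 0.0173 0.0229] yaw 107.2852469300143 q7 -0.22420610641328223 F [ 0.4855  0.1951 -1.6751] op 0.053237355382199876 52.386340498924255
txyz [-0.0687 -0.0306 -0.2143]
spin 0.49991803850007943
```

View pics/t2.png

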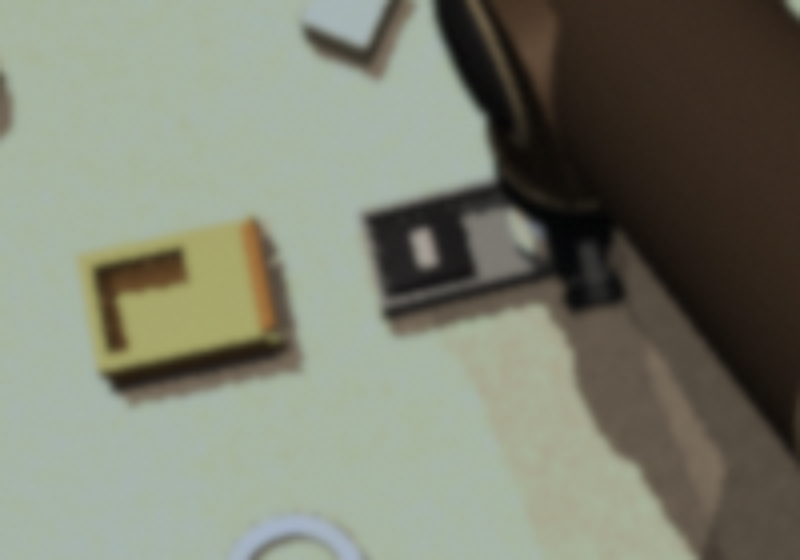

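The crop shows the tray completely out of the sleeve, held at the lamp end, with the black box end at (370,260) facing the sleeve. Next I lift it a little and turn it a quarter turn, so the box end swings toward the robot.

Request:
send_rows:
  motion:
    - {"tx":0,"ty":0,"tz":-0.02,"spin":-0.03,"gripper":0.1}
    - {"tx":0,"ty":0,"tz":-0.04,"spin":-0.07,"gripper":0.1}
    - {"tx":0,"ty":0,"tz":-0.04,"spin":-0.11,"gripper":0.1}
    - {"tx":0,"ty":0,"tz":-0.04,"spin":-0.15,"gripper":0.1}
    - {"tx":0,"ty":0,"tz":-0.04,"spin":-0.19,"gripper":0.1}
    - {"tx":0,"ty":0,"tz":-0.04,"spin":-0.23,"gripper":0.1}
    - {"tx":0,"ty":0,"tz":-0.04,"spin":-0.26,"gripper":0.1}
    - {"tx":0,"ty":0,"tz":-0.04,"spin":-0.29,"gripper":0.1}
    - {"tx":0,"ty":0,"tz":-0.04,"spin":-0.32,"gripper":0.1}
    - {"tx":0,"ty":0,"tz":-0.04,"spin":-0.35,"gripper":0.1}
    - {"tx":0,"ty":0,"tz":-0.04,"spin":-0.37,"gripper":0.1}
    - {"tx":0,"ty":0,"tz":-0.04,"spin":-0.38,"gripper":0.1}

```text
time: 5.7
tcp_pos: [0.6041, 0.0196, 0.0429]
eef_rot: [0.034, 0.999, 0.0, -0.0]
ft_force: [0.0, -0.2, -1.5]
opening: 0.0532
finger_force: 52.6
```

```bash
python3 - <<'E'
from h import *
go(np.array([.604,.017,.0135]),197.3)
E
```

```text
t 5.7 tcp [0.6041 0.0196 0.0429] yaw 176.09931198993442 q7 0.8151016737602516 F [ 0.0287 -0.2274 -1.5438] op 0.05324818918407569 52.63260841369629
txyz [-0.0003 -0.0052  0.0588]
spin -0.11778160005591995
```

Request:
send_rows:
  motion:
    - {"tx":0,"ty":0,"tz":0.0,"spin":-0.03,"gripper":0.1}
    - {"tx":0,"ty":0,"tz":0.01,"spin":-0.06,"gripper":0.1}
    - {"tx":0,"ty":0,"tz":0.025,"spin":-0.09,"gripper":0.1}
    - {"tx":0,"ty":0,"tz":0.04,"spin":-0.11,"gripper":0.1}
    - {"tx":0,"ty":0,"tz":0.05,"spin":-0.12,"gripper":0.1}
    - {"tx":0,"ty":0,"tz":0.055,"spin":-0.12,"gripper":0.1}
    - {"tx":0,"ty":0,"tz":0.057,"spin":-0.12,"gripper":0.1}
    - {"tx":0,"ty":0,"tz":0.057,"spin":-0.12,"gripper":0.1}
    - {"tx":0,"ty":0,"tz":0.057,"spin":-0.12,"gripper":0.1}

```text
time: 6.45
tcp_pos: [0.6046, 0.0183, 0.0147]
eef_rot: [-0.151, 0.989, -0.0, 0.0]
ft_force: [0.4, -0.1, -2.5]
opening: 0.0529
finger_force: 52.7
```

```bash
python3 - <<'E'
from h import *
go(np.array([.604,.017,.0135]),197.3)
E
```

```text
t 6.45 tcp [0.6046 0.0183 0.0147] yaw -162.6684772989304 q7 1.115110224726554 F [ 0.3893 -0.1296 -2.4625] op 0.05292207982307916 52.69879639148712
txyz [ 0.0019 -0.0021  0.0023]
spin 0.00017512611705304456
```

Request:
send_rows:
  motion:
    - {"tx":0,"ty":0,"tz":0.002,"spin":0,"gripper":0.1}
    - {"tx":0,"ty":0,"tz":0.004,"spin":0,"gripper":0.1}
    - {"tx":0,"ty":0,"tz":0.004,"spin":0,"gripper":0.1}

```text
time: 6.7
tcp_pos: [0.6048, 0.0181, 0.0137]
eef_rot: [-0.151, 0.989, -0.0, 0.001]
ft_force: [-2.4, -0.3, 8.6]
opening: 0.0534
finger_force: 53.7
```

Request:
send_rows:
  motion:
    - {"tx":0,"ty":0,"tz":0.002,"spin":0,"gripper":1}
    - {"tx":0,"ty":0,"tz":0.0,"spin":0,"gripper":1}
    - {"tx":0,"ty":0,"tz":0.0,"spin":0,"gripper":1}
    - {"tx":0,"ty":0,"tz":0.0,"spin":0,"gripper":1}
    - {"tx":0,"ty":0,"tz":-0.02,"spin":0,"gripper":1}
    - {"tx":0,"ty":0,"tz":-0.07,"spin":0,"gripper":1}
    - {"tx":0,"ty":0,"tz":-0.13,"spin":0.0,"gripper":1}
    - {"tx":0.05,"ty":0,"tz":-0.19,"spin":0.04,"gripper":1}
    - {"tx":0.1,"ty":0,"tz":-0.24,"spin":0.08,"gripper":1}
    - {"tx":0.15,"ty":0,"tz":-0.28,"spin":0.12,"gripper":1}
    - {"tx":0.18,"ty":0,"tz":-0.28,"spin":0.16,"gripper":1}
    - {"tx":0.184,"ty":0,"tz":-0.28,"spin":0.2,"gripper":1}

```text
time: 7.7
tcp_pos: [0.5147, -0.0106, 0.154]
eef_rot: [0.164, 0.987, -0.001, 0.001]
ft_force: [-0.3, -0.0, -0.8]
opening: 0.0854
finger_force: 0.0
```

Request:
send_rows:
  motion:
    - {"tx":0,"ty":0,"tz":0,"spin":0.04,"gripper":1}
    - {"tx":0,"ty":0,"tz":0,"spin":0.08,"gripper":1}
    - {"tx":0,"ty":0,"tz":0,"spin":0.12,"gripper":1}
    - {"tx":0,"ty":0,"tz":0,"spin":0.16,"gripper":1}
    - {"tx":0,"ty":0,"tz":0,"spin":0.2,"gripper":1}
    - {"tx":0,"ty":0,"tz":0,"spin":0.24,"gripper":1}
    - {"tx":0,"ty":0,"tz":0,"spin":0.28,"gripper":1}
    - {"tx":0,"ty":0,"tz":0,"spin":0.32,"gripper":1}
    - {"tx":0,"ty":0,"tz":0,"spin":0.36,"gripper":1}
    - {"tx":0,"ty":0,"tz":0,"spin":0.4,"gripper":1}
    - {"tx":0,"ty":0,"tz":0,"spin":0.44,"gripper":1}
    - {"tx":0,"ty":0,"tz":0,"spin":0.47,"gripper":1}

```text
time: 8.7
tcp_pos: [0.5166, -0.0091, 0.153]
eef_rot: [0.785, 0.62, 0.0, 0.0]
ft_force: [0.6, -1.0, 0.3]
opening: 0.0853
finger_force: 0.0
```

```bash
python3 - <<'E'
from h import *
go(np.array([.517,-.0095,.15]),17.3)
E
```

```text
t 8.7 tcp [ 0.5166 -0.0091  0.153 ] yaw 76.62841350229795 q7 -0.5721699288945529 F [ 0.6083 -0.9899  0.262 ] op 0.08525070704943964 0.0
txyz [-0.0006  0.001   0.006 ]
spin 0.32960229723498863
```

Request:
send_rows:
  motion:
    - {"tx":0,"ty":0,"tz":0,"spin":0.04,"gripper":1}
    - {"tx":0,"ty":0,"tz":0,"spin":0.08,"gripper":1}
    - {"tx":0,"ty":0,"tz":0,"spin":0.12,"gripper":1}
    - {"tx":0,"ty":0,"tz":0,"spin":0.16,"gripper":1}
    - {"tx":0,"ty":0,"tz":0,"spin":0.2,"gripper":1}
    - {"tx":0,"ty":0,"tz":0,"spin":0.24,"gripper":1}
    - {"tx":0,"ty":0,"tz":0,"spin":0.28,"gripper":1}
    - {"tx":0,"ty":0,"tz":0,"spin":0.32,"gripper":1}
    - {"tx":0,"ty":0,"tz":0,"spin":0.33,"gripper":1}
    - {"tx":0,"ty":0,"tz":0,"spin":0.33,"gripper":1}
    - {"tx":0,"ty":0,"tz":0,"spin":0.33,"gripper":1}

```text
time: 9.62
tcp_pos: [0.5166, -0.0091, 0.1528]
eef_rot: [0.988, 0.154, 0.0, -0.0]
ft_force: [-0.2, 0.3, 0.5]
opening: 0.0854
finger_force: 0.0
```

```bash
python3 - <<'E'
from h import *
go(np.array([.517,-.0095,.017]),17.3)
import pickle
I=manip.camera_info("wrist"); p,d=manip.camera("wrist")
cv2.imwrite("pics/w3.png",p[:,:,::-1]); pickle.dump(I,open("pics/w3.pkl","wb"))
E
```

```text
t 9.62 tcp [ 0.5166 -0.0091  0.1528] yaw 17.705246704223168 q7 -1.5000522987807838 F [-0.2297  0.2831  0.4849] op 0.08537873805116471 0.0
txyz [0.0004 0.001  0.2715]
spin 0.0022513705790176333
```

View pics/w3.png

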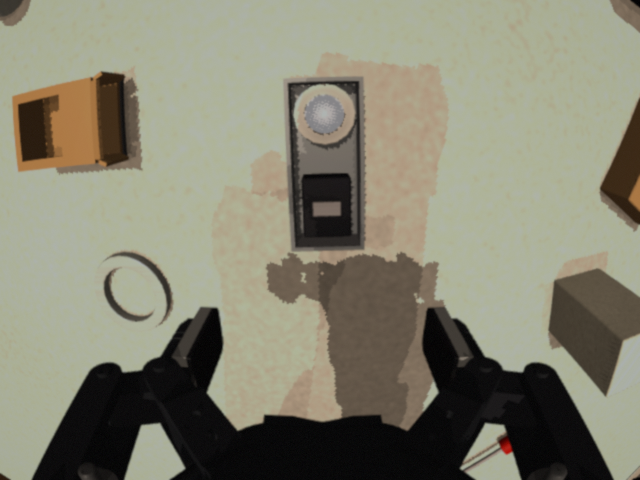

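The wrist view shows the tray lying flat. Its rim corners are at about (286,78), (363,77), (364,249) and (292,249), with the black box end nearest the fingers.

```bash
python3 - <<'E'
from h import *
import pickle
I=pickle.load(open("pics/w3.pkl","rb"))
P=wray([(286,78),(363,77),(364,249),(292,249)],I,.032); print(P)
l=(P[0]+P[1])/2; d=(P[2]+P[3])/2; v=l-d; L=np.linalg.norm(v); print(l,d,L,np.linalg.norm(P[0]-P[1]),np.linalg.norm(P[2]-P[3]),np.degrees(np.arctan2(v[1],v[0])))
m=(l+d)/2; t=m-v/L*(.062-.016); print(t); t[2]=.0165; go(t,np.degrees(np.arctan2(v[1],v[0])))
E
```

```text
[[ 0.6137  0.0473  0.032 ]
 [ 0.6301 -0.0017  0.032 ]
 [ 0.514  -0.0423  0.032 ]
 [ 0.4979  0.0082  0.032 ]]
[0.6219 0.0228 0.032 ] [ 0.506 -0.017  0.032] 0.1226001226714827 0.05171478610268944 0.053062174146404364 18.963250565553967
[ 0.5204 -0.0121  0.032 ]
t 9.67 tcp [ 0.5166 -0.0092  0.1527] yaw 17.703288108288223 q7 -1.5000386054011254 F [-0.5463 -0.3788  0.4447] op 0.08556635076778558 0.0
txyz [0.0055 0.0079 0.2723]
spin -0.00699979142925413
```

Request:
send_rows:
  motion:
    - {"tx":0.005,"ty":0.006,"tz":0.06,"spin":-0.005,"gripper":1}
    - {"tx":0.005,"ty":0.006,"tz":0.12,"spin":-0.005,"gripper":1}
    - {"tx":0.005,"ty":0.006,"tz":0.18,"spin":-0.005,"gripper":1}
    - {"tx":0.005,"ty":0.006,"tz":0.23,"spin":-0.005,"gripper":1}
    - {"tx":0.005,"ty":0.006,"tz":0.26,"spin":-0.005,"gripper":1}
    - {"tx":0.005,"ty":0.006,"tz":0.271,"spin":-0.005,"gripper":1}
    - {"tx":0.005,"ty":0.006,"tz":0.271,"spin":-0.005,"gripper":0.1}
    - {"tx":0.005,"ty":0.006,"tz":0.271,"spin":-0.005,"gripper":0.1}
    - {"tx":0.005,"ty":0.006,"tz":0.271,"spin":-0.005,"gripper":0.1}
    - {"tx":0.005,"ty":0.006,"tz":0.271,"spin":-0.005,"gripper":0.1}
    - {"tx":0.005,"ty":0.006,"tz":0.271,"spin":-0.005,"gripper":0.1}
    - {"tx":0.005,"ty":0.006,"tz":0.271,"spin":-0.005,"gripper":0.1}
  force: 50

```text
time: 10.67
tcp_pos: [0.5209, -0.0116, 0.0183]
eef_rot: [0.987, 0.16, 0.001, 0.0]
ft_force: [-1.5, 0.1, 7.0]
opening: 0.0533
finger_force: 53.8
```

```bash
python3 - <<'E'
from h import *
n=np.array([-.2974,.9548,0]); c=np.array([.5409,.2159,.0])
go(c-.18*n+[0,0,.05],107.3)
E
```

```text
t 10.67 tcp [ 0.5209 -0.0116  0.0183] yaw 18.471139351950132 q7 -1.5914475933422148 F [-1.5169  0.0648  6.9622] op 0.053295789726057564 53.781012296676636
txyz [ 0.1749 -0.0588 -0.0631]
spin -0.4934936702669436
```

Request:
send_rows:
  motion:
    - {"tx":0,"ty":0,"tz":-0.03,"spin":0,"gripper":0.1}
    - {"tx":0.03,"ty":-0.005,"tz":-0.07,"spin":-0.02,"gripper":0.1}
    - {"tx":0.07,"ty":-0.01,"tz":-0.1,"spin":-0.06,"gripper":0.1}
    - {"tx":0.1,"ty":-0.019,"tz":-0.1,"spin":-0.1,"gripper":0.1}
    - {"tx":0.13,"ty":-0.019,"tz":-0.1,"spin":-0.14,"gripper":0.1}
    - {"tx":0.16,"ty":-0.019,"tz":-0.1,"spin":-0.18,"gripper":0.1}
    - {"tx":0.174,"ty":-0.019,"tz":-0.1,"spin":-0.21,"gripper":0.1}
    - {"tx":0.174,"ty":-0.019,"tz":-0.1,"spin":-0.24,"gripper":0.1}
    - {"tx":0.174,"ty":-0.019,"tz":-0.1,"spin":-0.27,"gripper":0.1}
    - {"tx":0.174,"ty":-0.019,"tz":-0.1,"spin":-0.3,"gripper":0.1}
    - {"tx":0.174,"ty":-0.019,"tz":-0.1,"spin":-0.32,"gripper":0.1}
    - {"tx":0.174,"ty":-0.019,"tz":-0.1,"spin":-0.33,"gripper":0.1}

```text
time: 11.67
tcp_pos: [0.5994, 0.0244, 0.0671]
eef_rot: [0.777, 0.63, -0.0, 0.0]
ft_force: [-0.3, 0.5, -2.5]
opening: 0.0529
finger_force: 53.0
```

```bash
python3 - <<'E'
from h import *
n=np.array([-.2974,.9548,0]); c=np.array([.5409,.2159,.0])
go(c-.20*n+[0,0,.07],107.3)
E
```

```text
t 11.67 tcp [0.5994 0.0244 0.0671] yaw 78.0584796393456 q7 -0.7159298923011986 F [-0.3095  0.4624 -2.4822] op 0.05288495805714032 53.035444021224976
txyz [ 0.0014  0.0018 -0.0058]
spin -0.1624528908925244
```

Request:
send_rows:
  motion:
    - {"tx":0.001,"ty":0.002,"tz":0,"spin":-0.03,"gripper":0.1}
    - {"tx":0.001,"ty":0.002,"tz":0,"spin":-0.06,"gripper":0.1}
    - {"tx":0.001,"ty":0.002,"tz":0,"spin":-0.09,"gripper":0.1}
    - {"tx":0.001,"ty":0.002,"tz":0,"spin":-0.12,"gripper":0.1}
    - {"tx":0.001,"ty":0.002,"tz":0,"spin":-0.15,"gripper":0.1}
    - {"tx":0.001,"ty":0.002,"tz":0.02,"spin":-0.162,"gripper":0.1}
    - {"tx":0.001,"ty":0.002,"tz":0.04,"spin":-0.162,"gripper":0.1}
    - {"tx":0.001,"ty":0.002,"tz":0.05,"spin":-0.162,"gripper":0.1}
    - {"tx":0.001,"ty":0.002,"tz":0.05,"spin":-0.162,"gripper":0.1}
    - {"tx":0.001,"ty":0.002,"tz":0.05,"spin":-0.162,"gripper":0.1}

```text
time: 12.5
tcp_pos: [0.6, 0.0252, 0.041]
eef_rot: [0.595, 0.804, -0.0, -0.001]
ft_force: [-0.1, 0.1, -2.8]
opening: 0.0529
finger_force: 53.1
```

```bash
python3 - <<'E'
from h import *
n=np.array([-.2974,.9548,0]); c=np.array([.5409,.2159,.0])
go(c-.20*n+[0,0,.031],107.3)
import pickle
I=manip.camera_info("wrist"); p,d=manip.camera("wrist")
cv2.imwrite("pics/w4.png",p[:,:,::-1]); pickle.dump(I,open("pics/w4.pkl","wb")); np.save("pics/w4.npy",d)
p,d=manip.camera("scene"); cv2.imwrite("pics/s4.png",p[:,:,::-1])
E
```

```text
t 12.5 tcp [0.6    0.0252 0.041 ] yaw 106.95016753937983 q7 -0.30864181466082174 F [-0.109   0.1327 -2.808 ] op 0.052899356999927455 53.10909926891327
txyz [-0.0008  0.0007  0.0201]
spin -0.0019435136701120984
```

View pics/w4.png

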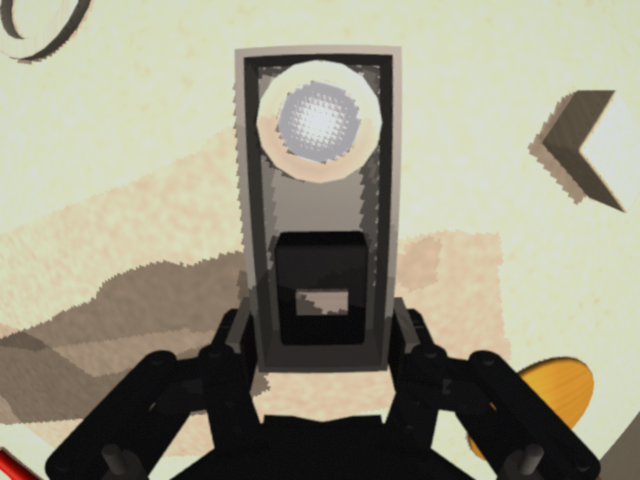

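The wrist view shows the tray held at the box end and pointing at the mouth. The lamp-end rim corners are at (236,49) and (401,46).

```bash
python3 - <<'E'
from h import *
import pickle
I=pickle.load(open("pics/w4.pkl","rb"))
n=np.array([-.2974,.9548,0]); c=np.array([.5415,.2161,.0]); A=np.c_[n,[-n[1],n[0],0]]
P=wray([(236,49),(401,46),(260,371),(388,369)],I,.0547); print((P-c)@A, np.linalg.norm(P[0]-P[1]))
go(c-.165*n+[0,0,.031],107.3)
print("tcp in sleeve",(manip.sense()["tcp_pos"]-c)@A)
E
```

```text
[[-0.0932  0.0273]
 [-0.0928 -0.0257]
 [-0.2164  0.0264]
 [-0.2157 -0.027 ]] 0.05302614106694912
t 12.6 tcp [0.6006 0.0255 0.0419] yaw 106.9937899296348 q7 -0.30801965996480724 F [ 0.6953 -0.4311 -1.1943] op 0.05314086062999937 53.10832321643829
txyz [0.0692 0.0002 0.0218]
spin -0.0017011670575843457
tcp in sleeve [-0.1996  0.0003]
```

Request:
send_rows:
  motion:
    - {"tx":0.02,"ty":0,"tz":0.015,"spin":-0.002,"gripper":0.1}
    - {"tx":0.04,"ty":0,"tz":0.02,"spin":-0.002,"gripper":0.1}
    - {"tx":0.06,"ty":0,"tz":0.021,"spin":-0.002,"gripper":0.1}
    - {"tx":0.069,"ty":0,"tz":0.021,"spin":-0.002,"gripper":0.1}
    - {"tx":0.069,"ty":0,"tz":0.021,"spin":-0.002,"gripper":0.1}
    - {"tx":0.069,"ty":0,"tz":0.021,"spin":-0.002,"gripper":0.1}

```text
time: 13.1
tcp_pos: [0.5904, 0.0589, 0.0315]
eef_rot: [0.592, 0.806, 0.0, 0.0]
ft_force: [-0.2, -0.2, -1.9]
opening: 0.0532
finger_force: 53.1
```

```bash
python3 - <<'E'
from h import *
n=np.array([-.2974,.9548,0]); c=np.array([.5415,.2161,.0])
go(c-.125*n+[0,0,.0313],107.3)
p,d=manip.camera("scene"); cv2.imwrite("pics/s5.png",cv2.resize(p[190:310,330:490,::-1],None,fx=5,fy=5))
E
```

```text
t 13.1 tcp [0.5904 0.0589 0.0315] yaw 107.46234077710484 q7 -0.37308101961345436 F [-0.2045 -0.2282 -1.8845] op 0.05321581113590689 53.10112416744232
txyz [0.0792 0.0004 0.0004]
spin 0.000901893206138027
```

View pics/s5.png

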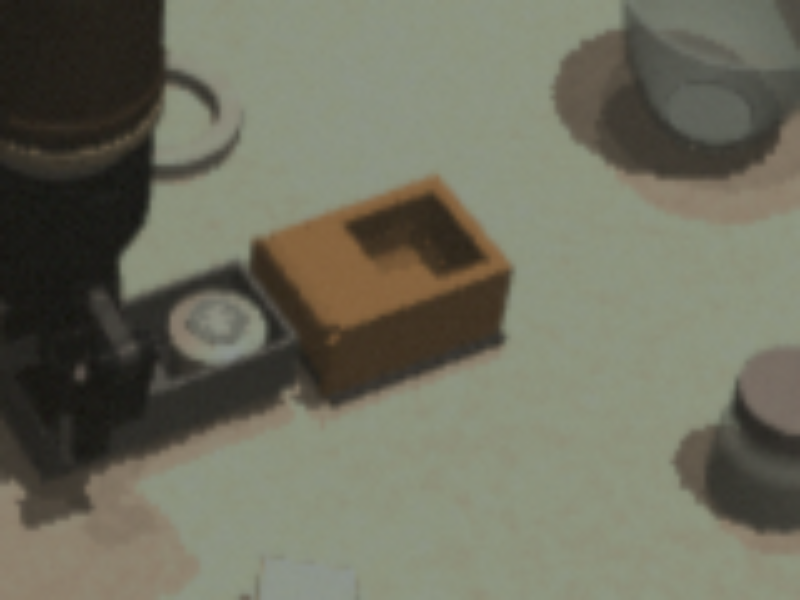

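The scene crop shows the tray lined up with the mouth, lamp end at (265,310), right in front of the flap at (290,310). I push it in slowly and watch the force.

Request:
send_rows:
  motion:
    - {"tx":0.01,"ty":0,"tz":0,"spin":0,"gripper":0.1}
    - {"tx":0.02,"ty":0,"tz":0,"spin":0,"gripper":0.1}
    - {"tx":0.03,"ty":0,"tz":0,"spin":0,"gripper":0.1}
    - {"tx":0.04,"ty":0,"tz":0,"spin":0,"gripper":0.1}
    - {"tx":0.05,"ty":0,"tz":0,"spin":0,"gripper":0.1}
    - {"tx":0.06,"ty":0,"tz":0,"spin":0,"gripper":0.1}
    - {"tx":0.06,"ty":0,"tz":0,"spin":0,"gripper":0.1}

```text
time: 13.73
tcp_pos: [0.5809, 0.0885, 0.0314]
eef_rot: [0.591, 0.806, 0.0, -0.0]
ft_force: [0.4, -0.1, -1.7]
opening: 0.0531
finger_force: 53.1
```

```bash
python3 - <<'E'
from h import *
n=np.array([-.2974,.9548,0]); c=np.array([.5415,.2161,.0]);A=np.c_[n,[-n[1],n[0],0]]
go(c-.066*n+[0,0,.0305],107.3); s=manip.sense();print((s["tcp_pos"]-c)@A,s["ft_force"]@A)
E
```

```text
t 13.73 tcp [0.5809 0.0885 0.0314] yaw 107.47940786651137 q7 -0.4275801276357878 F [ 0.3698 -0.0767 -1.7241] op 0.0530583365515177 53.10085415840149
txyz [0.1351 0.001  0.0019]
spin 0.0009967103695076832
[-0.1336  0.0003] [-0.1832 -0.3303]
```

Request:
send_rows:
  motion:
    - {"tx":0.01,"ty":0,"tz":0,"spin":0,"gripper":0.1}
    - {"tx":0.02,"ty":0,"tz":0,"spin":0,"gripper":0.1}
    - {"tx":0.03,"ty":0,"tz":0,"spin":0,"gripper":0.1}
    - {"tx":0.04,"ty":0,"tz":0,"spin":0,"gripper":0.1}
    - {"tx":0.05,"ty":0,"tz":0,"spin":0,"gripper":0.1}
    - {"tx":0.06,"ty":0,"tz":0,"spin":0,"gripper":0.1}
    - {"tx":0.07,"ty":0,"tz":0,"spin":0,"gripper":0.1}
    - {"tx":0.08,"ty":0,"tz":0,"spin":0,"gripper":0.1}
    - {"tx":0.09,"ty":0,"tz":0,"spin":0,"gripper":0.1}
    - {"tx":0.1,"ty":0,"tz":0,"spin":0,"gripper":0.1}
    - {"tx":0.11,"ty":0,"tz":0,"spin":0,"gripper":0.1}
    - {"tx":0.11,"ty":0,"tz":0,"spin":0,"gripper":0.1}

```text
time: 14.73
tcp_pos: [0.5645, 0.1409, 0.0314]
eef_rot: [0.592, 0.806, 0.0, -0.0]
ft_force: [-0.2, -0.1, -1.3]
opening: 0.0531
finger_force: 53.1
```

```bash
python3 - <<'E'
from h import *
n=np.array([-.2974,.9548,0]); c=np.array([.5415,.2161,.0]);A=np.c_[n,[-n[1],n[0],0]]
go(c-.066*n+[0,0,.0305],107.3); s=manip.sense();print((s["tcp_pos"]-c)@A,s["ft_force"]@A)
E
```

```text
t 14.73 tcp [0.5645 0.1409 0.0314] yaw 107.46922584386374 q7 -0.5250346191008212 F [-0.174  -0.1425 -1.2605] op 0.05310317026481762 53.100818395614624
txyz [0.0253 0.0009 0.0018]
spin 0.0009401435770207122
[-0.0787  0.0004] [-0.0843  0.2085]
```

Request:
send_rows:
  motion:
    - {"tx":0.005,"ty":0,"tz":0.001,"spin":0,"gripper":0.1}
    - {"tx":0.01,"ty":0,"tz":0.002,"spin":0,"gripper":0.1}
    - {"tx":0.015,"ty":0,"tz":0.003,"spin":0,"gripper":0.1}
    - {"tx":0.02,"ty":0,"tz":0.003,"spin":0,"gripper":0.1}
    - {"tx":0.023,"ty":0,"tz":0.003,"spin":0,"gripper":0.1}
    - {"tx":0.023,"ty":0,"tz":0.003,"spin":0,"gripper":0.1}

```text
time: 15.23
tcp_pos: [0.5614, 0.1508, 0.0298]
eef_rot: [0.592, 0.806, 0.0, -0.0]
ft_force: [0.2, -0.2, -1.9]
opening: 0.0528
finger_force: 53.1
```

Request:
send_rows:
  motion:
    - {"tx":0.002,"ty":0,"tz":0,"spin":0,"gripper":0.1}
    - {"tx":0.004,"ty":0,"tz":0,"spin":0,"gripper":0.1}
    - {"tx":0.004,"ty":0,"tz":0,"spin":0,"gripper":0.1}

```text
time: 15.48
tcp_pos: [0.5609, 0.1523, 0.0298]
eef_rot: [0.592, 0.806, 0.0, 0.0]
ft_force: [0.4, 0.8, -1.5]
opening: 0.0528
finger_force: 53.1
```

Request:
send_rows:
  motion:
    - {"tx":0.002,"ty":0,"tz":0,"spin":0,"gripper":0.1}
    - {"tx":0.004,"ty":0,"tz":0,"spin":0,"gripper":0.1}
    - {"tx":0.004,"ty":0,"tz":0,"spin":0,"gripper":0.1}

```text
time: 15.73
tcp_pos: [0.5603, 0.1543, 0.0298]
eef_rot: [0.592, 0.806, 0.0, -0.0]
ft_force: [0.5, -0.4, -2.6]
opening: 0.0533
finger_force: 53.1
```

Request:
send_rows:
  motion:
    - {"tx":0.001,"ty":0,"tz":0,"spin":0,"gripper":0.1}
    - {"tx":0.002,"ty":0,"tz":0,"spin":0,"gripper":0.1}
    - {"tx":0.003,"ty":0,"tz":0,"spin":0,"gripper":0.1}
    - {"tx":0.003,"ty":0,"tz":0,"spin":0,"gripper":0.1}

```text
time: 16.07
tcp_pos: [0.56, 0.1552, 0.0298]
eef_rot: [0.592, 0.806, -0.0, 0.0]
ft_force: [0.4, -1.3, -1.8]
opening: 0.053
finger_force: 53.1
```

```bash
python3 - <<'E'
from h import *
import pickle
go()
I=manip.camera_info("wrist"); p,d=manip.camera("wrist")
cv2.imwrite("pics/w6.png",p[:,:,::-1]); pickle.dump(I,open("pics/w6.pkl","wb")); np.save("pics/w6.npy",d)
E
```

```text
t 16.07 tcp [0.56   0.1552 0.0298] yaw 107.36784862953508 q7 -0.5555553639950762 F [ 0.4108 -1.3171 -1.7742] op 0.05303782299697346 53.11611235141754
```

View pics/w6.png

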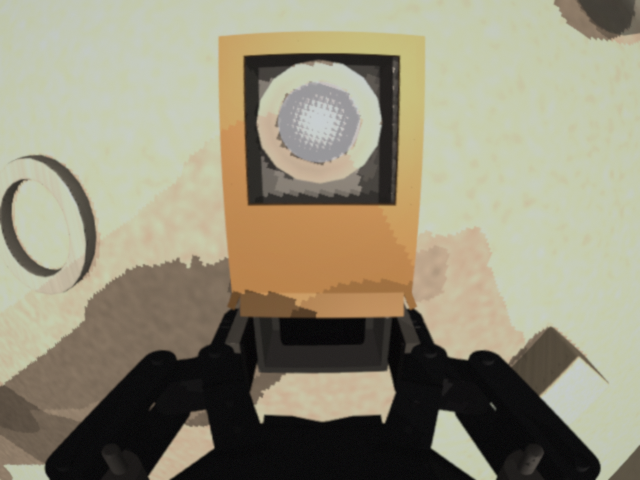

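The lamp shows through the window at (320,122), the fingers are almost at the flaps, and the driver end rim is at row 371. I'll measure the remaining depth against the sleeve's back edge, at about row 35.

```bash
python3 - <<'E'
from h import *
import pickle
I=pickle.load(open("pics/w6.pkl","rb"))
n=np.array([-.2974,.9548,0]); c=np.array([.5415,.2161,.0]);A=np.c_[n,[-n[1],n[0],0]]
f=lambda uv,z:print((wray(uv,I,z)-c)@A)
f([(219,37),(321,33),(425,37)],.049)      # back +45
f([(244,55),(400,54),(247,205),(396,205)],.049)  # window x -10..38, y +-24
f([(219,60),(425,60),(227,260),(418,260)],.049) # sides
f([(260,371),(322,373),(388,369)],.0435)  # driver end
f([(257,122),(382,122),(320,60),(320,182)],.042) # lamp
E
```

```text
[[ 0.0459  0.0318]
 [ 0.0456  0.0003]
 [ 0.0459 -0.0318]]
[[ 0.0393  0.0238]
 [ 0.0396 -0.0239]
 [-0.0086  0.0242]
 [-0.0086 -0.024 ]]
[[ 0.0383  0.0318]
 [ 0.0383 -0.0318]
 [-0.0279  0.0325]
 [-0.0278 -0.033 ]]
[[-0.0806  0.0258]
 [-0.081  -0.0001]
 [-0.0795 -0.0275]]
[[ 0.0178  0.0212]
 [ 0.0178 -0.0196]
 [ 0.0379  0.0006]
 [-0.0025  0.0006]]
```

Request:
send_rows:
  motion:
    - {"tx":0,"ty":0,"tz":0.001,"spin":0,"gripper":0.1}
    - {"tx":0,"ty":0,"tz":0.002,"spin":0,"gripper":0.1}
    - {"tx":0,"ty":0,"tz":0.002,"spin":0,"gripper":0.5}
    - {"tx":0,"ty":0,"tz":0.002,"spin":0,"gripper":0.5}
    - {"tx":0,"ty":0,"tz":0.002,"spin":0,"gripper":0.7}
    - {"tx":-0.005,"ty":0,"tz":0.0,"spin":0,"gripper":0.8}
    - {"tx":-0.01,"ty":0,"tz":0,"spin":0,"gripper":0.9}
    - {"tx":-0.02,"ty":0,"tz":-0.03,"spin":0,"gripper":0.9}
    - {"tx":-0.04,"ty":0,"tz":-0.08,"spin":0,"gripper":0.9}
    - {"tx":-0.08,"ty":0,"tz":-0.12,"spin":0,"gripper":0.9}
    - {"tx":-0.12,"ty":0,"tz":-0.14,"spin":0,"gripper":0}
    - {"tx":-0.15,"ty":0,"tz":-0.14,"spin":0,"gripper":-1}

```text
time: 17.12
tcp_pos: [0.5845, 0.0824, 0.1037]
eef_rot: [0.593, 0.806, 0.001, 0.002]
ft_force: [-0.1, 0.1, -0.1]
opening: 0.059
finger_force: 0.0
```

```bash
python3 - <<'E'
from h import *
import pickle
n=np.array([-.2974,.9548,0]); c=np.array([.5415,.2161,.0])
go(c-.100*n+[0,0,.03],107.3)
I=manip.camera_info("wrist"); p,d=manip.camera("wrist")
cv2.imwrite("pics/w7.png",p[:,:,::-1]); pickle.dump(I,open("pics/w7.pkl","wb"))
E
```

```text
t 17.12 tcp [0.5845 0.0824 0.1037] yaw 107.32319093174176 q7 -0.35267328746467963 F [-0.143   0.0504 -0.1153] op 0.05897592288346915 0.0
txyz [ 0.0812 -0.0033  0.1472]
spin 0.00012883850967647782
```

View pics/w7.png

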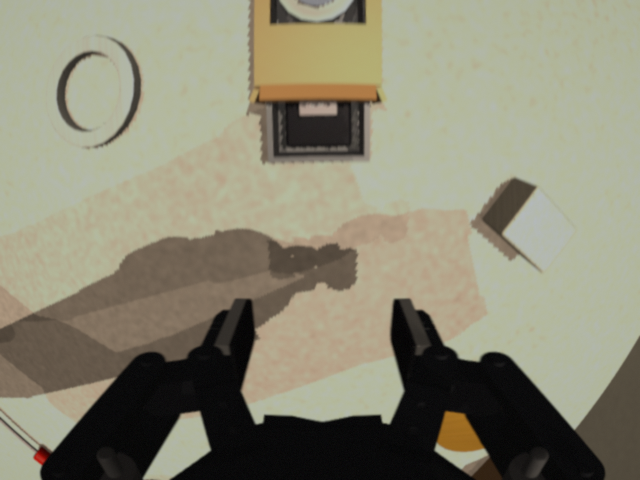

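The tray is released and level in the sleeve, with the box end at row 160 and the lamp visible in the window. I push gently on the end wall with shut fingers to confirm it's fully home.

Request:
send_rows:
  motion:
    - {"tx":0,"ty":-0.003,"tz":0,"spin":0,"gripper":-1}
    - {"tx":0,"ty":-0.003,"tz":0,"spin":0,"gripper":-1}
    - {"tx":0,"ty":-0.003,"tz":0.03,"spin":0,"gripper":-1}
    - {"tx":0.0,"ty":-0.003,"tz":0.07,"spin":0,"gripper":-1}
    - {"tx":0.0,"ty":-0.003,"tz":0.11,"spin":0,"gripper":-1}
    - {"tx":0.0,"ty":-0.003,"tz":0.137,"spin":0,"gripper":-1}
    - {"tx":0.02,"ty":-0.003,"tz":0.137,"spin":0,"gripper":-1}
    - {"tx":0.04,"ty":-0.003,"tz":0.137,"spin":0,"gripper":-1}
    - {"tx":0.055,"ty":-0.003,"tz":0.137,"spin":0,"gripper":-1}
    - {"tx":0.055,"ty":-0.003,"tz":0.137,"spin":0,"gripper":-1}
    - {"tx":0.055,"ty":-0.003,"tz":0.137,"spin":0,"gripper":-1}

```text
time: 18.08
tcp_pos: [0.5729, 0.1113, 0.0325]
eef_rot: [0.591, 0.806, 0.001, 0.001]
ft_force: [-0.2, -0.0, 0.1]
opening: -0.0001
finger_force: 0.0
```

```bash
python3 - <<'E'
from h import *
n=np.array([-.2974,.9548,0]); c=np.array([.5415,.2161,.0])
go(c-.093*n+[0,0,.03],107.3)
E
```

```text
t 18.08 tcp [0.5729 0.1113 0.0325] yaw 107.50908855945615 q7 -0.47025816935158143 F [-0.2193 -0.0286  0.0692] op -0.00010662873841195326 0.0
txyz [0.0329 0.0024 0.0049]
spin 0.0011616031080897136
```

Request:
send_rows:
  motion:
    - {"tx":0.008,"ty":0.002,"tz":0,"spin":0,"gripper":-1}
    - {"tx":0.015,"ty":0.002,"tz":0,"spin":0,"gripper":-1}
    - {"tx":0.02,"ty":0.002,"tz":0,"spin":0,"gripper":-1}
    - {"tx":0.025,"ty":0.002,"tz":0,"spin":0,"gripper":-1}
    - {"tx":0.028,"ty":0.002,"tz":0,"spin":0,"gripper":-1}
    - {"tx":0.03,"ty":0.002,"tz":0,"spin":0,"gripper":-1}
    - {"tx":0.03,"ty":0.002,"tz":0,"spin":0,"gripper":-1}

```text
time: 18.67
tcp_pos: [0.569, 0.1245, 0.0313]
eef_rot: [0.592, 0.806, -0.0, -0.0]
ft_force: [0.3, -0.1, 0.3]
opening: -0.0001
finger_force: 0.0
```

Request:
send_rows:
  motion:
    - {"tx":0.002,"ty":0,"tz":0,"spin":0,"gripper":-1}
    - {"tx":0.004,"ty":0,"tz":0,"spin":0,"gripper":-1}
    - {"tx":0.004,"ty":0,"tz":0,"spin":0,"gripper":-1}

```text
time: 18.92
tcp_pos: [0.5685, 0.1264, 0.0313]
eef_rot: [0.592, 0.806, 0.0, -0.0]
ft_force: [-1.1, 0.1, 0.7]
opening: -0.0003
finger_force: 0.0
```

Request:
send_rows:
  motion:
    - {"tx":0.002,"ty":0,"tz":0,"spin":0,"gripper":-1}
    - {"tx":0.004,"ty":0,"tz":0,"spin":0,"gripper":-1}
    - {"tx":0.004,"ty":0,"tz":0,"spin":0,"gripper":-1}

```text
time: 19.17
tcp_pos: [0.5679, 0.128, 0.0313]
eef_rot: [0.592, 0.806, -0.0, 0.0]
ft_force: [0.4, -1.3, 0.3]
opening: 0.0002
finger_force: 0.5
```

Request:
send_rows:
  motion:
    - {"tx":0.002,"ty":0,"tz":0,"spin":0,"gripper":-1}
    - {"tx":0.004,"ty":0,"tz":0,"spin":0,"gripper":-1}
    - {"tx":0.004,"ty":0,"tz":0,"spin":0,"gripper":-1}

```text
time: 19.42
tcp_pos: [0.5678, 0.128, 0.0313]
eef_rot: [0.593, 0.805, -0.001, 0.001]
ft_force: [2.1, -5.5, 1.8]
opening: 0.0001
finger_force: 3.0
```

The fingers stopped against a rising 6 N, with the driver end at about -82 mm, so the tray is home. I back off now.

Request:
send_rows:
  motion:
    - {"tx":-0.02,"ty":0,"tz":0,"spin":0,"gripper":-1}
    - {"tx":-0.06,"ty":0,"tz":0,"spin":0,"gripper":-1}
    - {"tx":-0.1,"ty":0,"tz":-0.04,"spin":0,"gripper":-1}
    - {"tx":-0.12,"ty":0,"tz":-0.1,"spin":0,"gripper":-1}
    - {"tx":-0.12,"ty":0,"tz":-0.17,"spin":0,"gripper":-1}
    - {"tx":-0.12,"ty":0,"tz":-0.2,"spin":0,"gripper":-1}
    - {"tx":-0.12,"ty":0,"tz":-0.2,"spin":0,"gripper":-1}
    - {"tx":-0.12,"ty":0,"tz":-0.2,"spin":0,"gripper":-1}

```text
time: 20.08
tcp_pos: [0.5858, 0.0726, 0.1321]
eef_rot: [0.592, 0.806, 0.001, 0.001]
ft_force: [-0.3, -0.4, -0.3]
opening: -0.0003
finger_force: 0.0
```

```bash
python3 - <<'E'
from h import *
go()
p,d=manip.camera("wrist"); cv2.imwrite("pics/w8.png",p[:,:,::-1])
E
```

```text
t 20.08 tcp [0.5858 0.0726 0.1321] yaw 107.36156049782149 q7 -0.30888958616545803 F [-0.2566 -0.3624 -0.2659] op -0.00029147479967223317 0.0
```

View pics/w8.png

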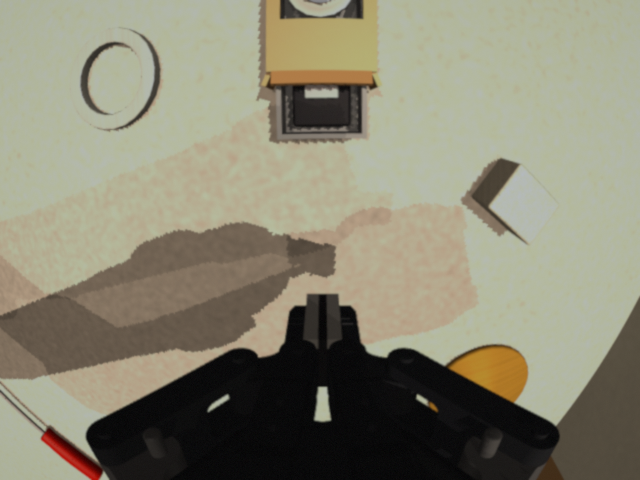

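The tray sits straight in the sleeve with the box end out, at (320,138). The lamp shows in the window at (320,5), and the gripper is clear of everything.

```bash
python3 -c "
from rig import manip
print(manip.sign_off())"
```

```text
the job is handed in; nothing more can be done
None
```

I turned the tray end for end and slid it back in lamp end first until it stopped against the back of the sleeve, with the lamp showing in the window; it's released and the job is handed in (no verdict was returned).

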